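# Roll the varnished dowel into the V-cradle and slide it home

## Robot

A 6-joint arm with a two-finger parallel gripper is mounted at the origin on the work surface. World frame = base frame: x ahead of the robot, y to its left, z up, the work surface at z = 0. Lengths are in m, angles in rad, forces in N, time in s.
With the tool pointing down it reaches from about 0.275 to 0.725 m from the base axis. Payload 15.9 kg.
Tool frame: the origin (TCP) lies at the very end of the fingers, on their centre line; the grasp point (between the pads) lies 19 mm behind it (arm.grasp_offset is the distance from the TCP to the grasp point, in m); y points along the fingers, z is the direction in which the jaws open and shut, and the axes are right-handed (so a half turn about y gives the same grasp; the last joint's range is limited). The gripper opens to 85 mm and grips with 20 to 120 N. Pads are 22 mm wide; open, the fingers measure 114 mm over their backs; the gripper's body (76 mm by 85 mm) begins 54 mm behind the grasp point. The pads swing forward as they close: fully open they stand 13 mm farther back than shut.
Start: joints at [-1.279, 0.213, -0.034, 1.323, 0, 1.571], TCP at [0.144, -0.479, 0.231] pointing down, gripper open.
Joint ranges: [-2.98, 2.98], [-0.74, 1.72], [-1.14, 1.35], [-2.1, 2.04], [-1.57, 1.44], [-3.14, 3.14]. Speed limits (rad/s): [1.89, 1.89, 2.39, 2.57, 3.14, 3.14].

## Interface

Orientations are given as a 3x3 rotation matrix whose columns are the frame's x, y, z axes.
In Python, from rig import arm gives the robot as it stands. The module is installed in compiled form; this text tells all that it offers.
- The arm moves only by the tool apply_moves, never from a script. Its arguments are lists of equal length, an entry for each row: "claw": the closure, from 0 (fully open) to 1 (shut); "linear": the shift along the tool's x, y, z in mm, a list of three; "rotation": the turn, a rotation vector about the tool's x, y, z in rad, a list of three. In form: {"claw": [claw, ...], "linear": [[dx, dy, dz], ...], "rotation": [[ax, ay, az], ...]}. A call has 1 to 10 rows; each row shifts and turns the commanded pose from where the row before left it, along the tool's axes as they then stand; what a row does not reach is not made up. A row lasts 1/10 s, in which the tool goes at most 50 mm and 8.59 degrees, less where a joint would pass 70% of its speed; a pose out of reach is approached as far as the arm can. A call is refused whole if a number of a shift passes 50 or a number of a turn 0.15, either way. A call with a gripper value outside its range is refused whole. The fingers move at their own pace and stop on an object; "grip_force" is the grip in N (left out, the last holds). Time passes only in rows, so rows that do not move let the fingers close. It gives the time, the measured TCP pose, the force and the opening at its end, in the units of the state.
- arm.get_obs(): the state, without advancing time (a new reading comes with each control period).
- arm.snapshot(name): name is "scene" or "top"; returns a dict with "frame" (400x640x3 uint8, red, green, blue), "intrinsics" (3x3 intrinsics, pixels), "xyz" and "rotation" of the camera in the world. Camera axes: x right, y down, z forward; pixel columns grow to the right and rows downward; lengths in m; the calibration is good to about 2 mm. A picture is of the moment at which its call begins. There is no depth.
- arm.close_job(): hands the job in, once; it reports no verdict.
The state is a dict: "time_s": time; "joints": joint angles; "joint_velocities": joint speeds; "joint_torque": joint torques, N m; "eef_pos": TCP position; "eef_rot": TCP orientation; "force": force on the tool from outside, world axes, zero at the start; "torque": the same for the moment, N m; "width": finger opening in m.
Only numpy, scipy, OpenCV 4.12 (cv2) and the standard library are available. Lean on these libraries where they do the work, as an engineer would, in place of code of your own. Each camera call takes 0.05 s, during which the arm holds its last target.

## Task

Pushing with the fingertips only, roll the varnished dowel along the bench, up the low ramp and into the groove of the wooden V-cradle, then push on its near end to slide it along the groove until its other end rests against the red stop, and take the hand away. Do not pick up or carry the dowel, and leave everything else on the bench where it is.

Things in the scene. Friction and masses are not known exactly. Their poses are not given: they have to be found in the camera images.
- dowel: reddish-brown varnished round wooden dowel, dark ring near each end, 40 mm in diameter, 140 mm long, 0.1 to 0.2 kg, lying on the bench. Origin at its centre (20 mm up on the bench); its x axis is the dowel's axis, +x roughly away from the robot, end faces at x = -70 and +70 mm. It turns about x as it rolls, with slight resistance, and soon stops by itself when not pushed.
- cradle: pale wooden V-cradle fixed to the bench. Origin on the bench under the axis of a seated dowel; x runs along the groove, away from the robot, to the stop; z up. The dowel comes from -y. Ramp and groove span x = -75 to +55 mm. Groove bottom at y = +3 mm, 2 mm up; far side rises at 45 degrees to 40 mm up at y = +41 mm, back at +57 mm. A seated dowel has its centre at y = 0, z = 27 mm.
- cradle_lip (a point): middle of the lip on the cradle's entry side, at x = -10, y = -16, z = 13 mm in the cradle's frame. The ramp rises to it from the bench at y = -64 mm; beyond it the groove falls at 30 degrees to its bottom. Axes as the cradle's.
- stop_face (a point): centre of the groove-side face of the red end stop (55 mm tall, 70 mm wide, 14 mm thick), at x = 85, y = 0, z = 27 mm in the cradle's frame, axes as the cradle's. A dowel against it has its centre at x = +15 mm and its near end face at x = -55 mm in the cradle's frame. The stop's foot, 4 mm thick, starts at x = 55 mm.
- varnish_tin: blue-banded metal tin, 70 mm across, 90 mm tall, standing just beyond the red stop; origin at the centre of its underside; to be left alone
- glue_bottle: upright bottle with orange cap, 56 mm across, 150 mm tall, behind the tall side of the cradle; origin at the centre of its underside; to be left alone
- sanding_block: cork sanding block 100 x 60 x 30 mm (x, y, z of its own axes) lying flat; origin at the centre of its underside; to be left alone
- brush: paint brush lying flat upstream of the dowel (the side away from the cradle), handle to its own -x; origin on its underside; to be left alone
- screwdriver: yellow-handled screwdriver lying flat on the bench on the robot's side of the cradle, handle to its own -x; origin on its underside; to be left alone
- offcut: short pale offcut of round wood, 30 mm across, 60 mm tall, standing on end behind the tall side of the cradle; origin at the centre of its underside; to be left alone
- wax_jar: low jar with a metal cap, 64 mm across, 50 mm tall, standing beyond the far end of the dowel; origin at the centre of its underside; to be left alone

How it is judged:
By the outcome, as a careful person would: the job done as asked, in the order asked, and still so for the second after the job is handed in, with the robot touching nothing.
It also fails if it takes over 54 s, if anything falls off the work surface, if the arm or the gripper's body presses on something with over 40 N, if the wrist force passes 120 N, or if a joint passes its speed limit or range.

## Working session

There is one attempt and no reset: what is moved stays moved. The work goes in short steps, Python scripts to look and compute and a tool call to move; the robot and the scene stay as the last step left them, time stands still between calls to the robot, and variables do not carry over. Pictures are saved under pics/ and viewed, and the job is handed in when it is done.

Besides the shell and the picture viewer there is one more tool, called after "Call:" as name(argument=value, ...) on one line, values as JSON. apply_moves: Moves the arm, as the interface text tells. Its arguments: {"type":"object","properties":{"claw":{"type":"array","items":{"type":"number"}},"linear":{"type":"array","items":{"type":"array","items":{"type":"number"}}},"rotation":{"type":"array","items":{"type":"array","items":{"type":"number"}}},"grip_force":{"type":"number"}},"required":["claw","linear","rotation"]}

```bash
mkdir -p pics; python3 - <<'E'
from rig import arm
import cv2,pickle
for n in("scene","top"):
    s=arm.snapshot(n); cv2.imwrite(f"pics/{n}0.png",s["frame"][:,:,::-1]); pickle.dump(s,open(n+"0.pkl","wb"))
    print(n,s["intrinsics"],s["xyz"],s["rotation"])
o=arm.get_obs();print(o)
E
```

```text
scene [[514.68758661   0.         327.19251582]
 [  0.         514.68758661 206.57194348]
 [  0.           0.           1.        ]] [1.71590035 0.22748549 0.85688207] [[-0.18805913  0.54905813 -0.81435185]
 [ 0.98215624  0.10656655 -0.15496031]
 [ 0.00170045 -0.82896245 -0.55930168]]
top [[385.58515587   0.         313.5930807 ]
 [  0.         385.58515587 195.8591074 ]
 [  0.           0.           1.        ]] [ 0.35287542 -0.02177245  1.13098806] [[-5.04119407e-04 -9.82854103e-01  1.84384269e-01]
 [-9.99986210e-01  1.45932493e-03  5.04485032e-03]
 [-5.22742839e-03 -1.84379184e-01 -9.82841285e-01]]
{'time_s': 0.1, 'joints': array([-1.27899804e+00,  2.13325638e-01, -3.49941133e-02,  1.32353066e+00,
        3.00056170e-05,  1.57078133e+00]), 'joint_velocities': array([ 1.07587140e-03, -1.01240749e-03,  7.22566879e-05, -1.98766160e-04,
        4.76171175e-04,  2.26483992e-04]), 'joint_torque': array([-9.27336223e-04, -6.87248468e+01,  4.87808347e+01,  1.21836009e-02,
       -1.22526399e-04,  1.29947185e-05]), 'eef_pos': array([ 0.14375351, -0.47855158,  0.23085721]), 'eef_rot': array([[-9.57723797e-01, -2.74496784e-04,  2.87689161e-01],
       [-2.87689290e-01,  1.01815919e-03, -9.57723256e-01],
       [-3.00214101e-05, -9.99999444e-01, -1.05408507e-03]]), 'force': array([ 0.09545056, -1.19215369,  0.51156889]), 'torque': array([ 0.04962204,  0.03465388, -0.01919854]), 'width': 0.08544051668316356}
```

View pics/scene0.png

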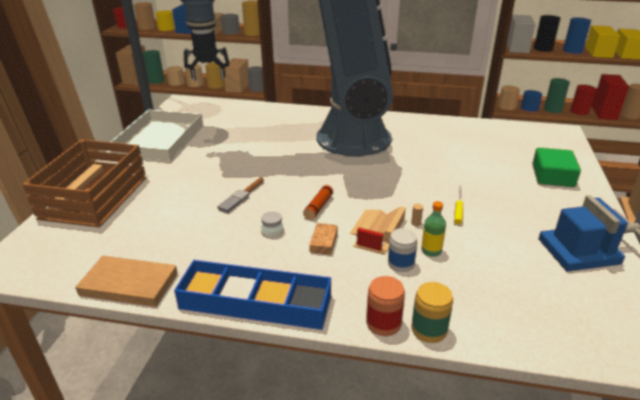

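View pics/top0.png

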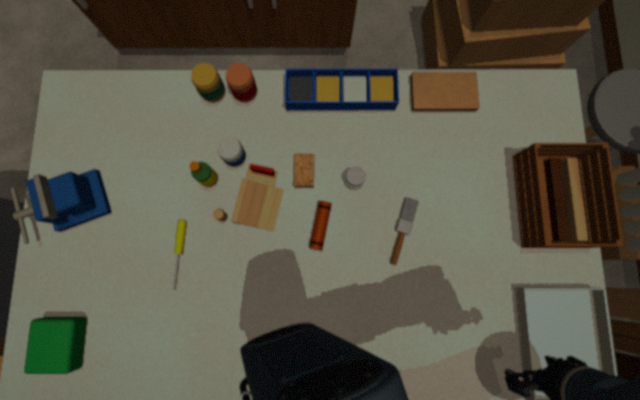

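The top view shows the dowel at about (320,225), and the cradle to its left at (260,203) with the red stop at (262,170). The sanding block is at (304,170), close to the rolling path. I'll zoom in.

```bash
cat > h.py <<'E'
import numpy as np,cv2,pickle
def px2w(s,uv,z):
    uv=np.atleast_2d(np.float64(uv)); d=np.c_[uv,np.ones(len(uv))]@np.linalg.inv(s["intrinsics"]).T@s["rotation"].T
    t=(z-s["xyz"][2])/d[:,2:]; return s["xyz"]+t*d
def w2px(s,P):
    c=(np.atleast_2d(P)-s["xyz"])@s["rotation"]; c=c@s["intrinsics"].T; return c[:,:2]/c[:,2:]
def crop(s,r,k,name):
    u0,v0,u1,v1=r; im=s["frame"][v0:v1,u0:u1,::-1]
    cv2.imwrite(name,cv2.resize(im,None,fx=k,fy=k,interpolation=cv2.INTER_CUBIC))
E
python3 - <<'E'
from h import *
t=pickle.load(open("top0.pkl","rb"));s=pickle.load(open("scene0.pkl","rb"))
crop(t,(220,150,350,260),6,"pics/tc.png");crop(s,(290,170,420,260),6,"pics/sc.png")
E
```

```text
(no output)
```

View pics/tc.png

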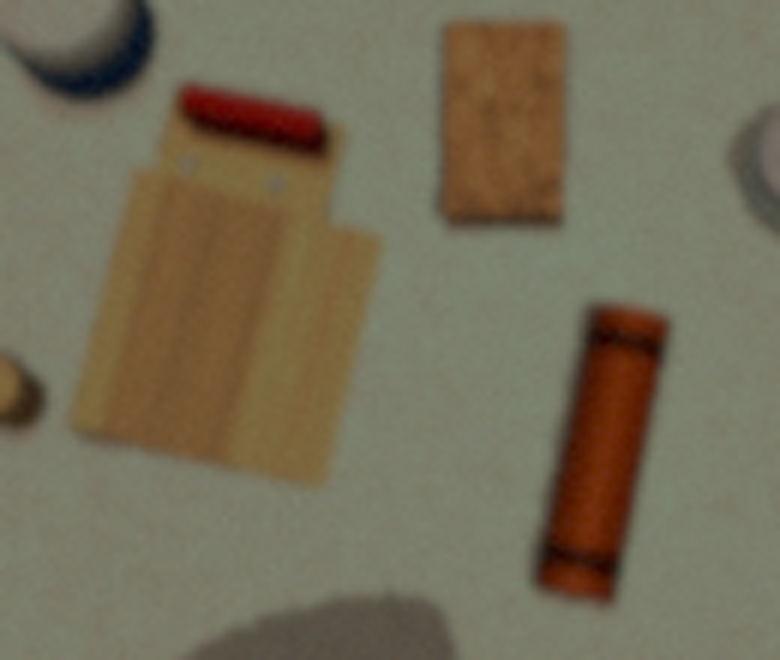

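View pics/sc.png

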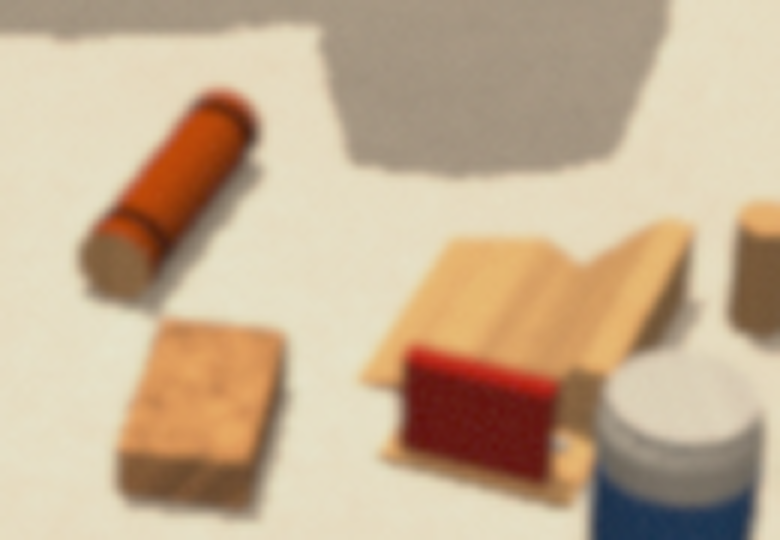

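The zoomed top crop shows the ramp's low corners at (320,487) and (381,236), the wall's corners at (138,170) and (72,430), and the dowel between (625,310) and (575,600). Next I'll fit the poses.

```bash
python3 - <<'E'
from h import *
from scipy.optimize import least_squares
t=pickle.load(open("top0.pkl","rb"));s=pickle.load(open("scene0.pkl","rb"))
o=np.array([220,150]);T=lambda a:(np.array(a)+.5)/6-.5+o
S=lambda a:(np.array(a)+.5)/6-.5+np.array([290,170])
L=np.array([[-75,-64,0],[55,-64,0],[55,57,40],[-75,57,40]])/1e3
uv=T([(322,487),(381,236),(138,170),(72,430)])
Ls=np.array([[55,-64,0],[55,41,40],[-75,41,40],[85,-35,55],[85,35,55]])/1e3
uvs=S([(362,380),(590,372),(668,222),(412,346),(558,378)])
def pose(p,l):
    c,q=np.cos(p[2]),np.sin(p[2]);return np.c_[p[0]+c*l[:,0]-q*l[:,1],p[1]+q*l[:,0]+c*l[:,1],l[:,2]]
f=lambda p:(w2px(t,pose(p,L))-uv).ravel()
r=least_squares(f,[.4,.1,0]);print("cradle top",r.x,r.fun.round(2))
g=lambda p:(w2px(s,pose(p,Ls[[0,1,2]]))-uvs[[0,1,2]]).ravel()
r=least_squares(g,[.4,.1,0]);print("cradle scene",r.x,r.fun.round(2))
for n,im in(("top",t),("scene",s)):
    h=cv2.cvtColor(im["frame"],cv2.COLOR_RGB2HSV);m=((h[...,0]<14)&(h[...,1]>150)&(h[...,2]>50)).astype(np.uint8)
    c,l,st,ce=cv2.connectedComponentsWithStats(m)
    for i in range(1,c):
        if st[i,4]>60:
            k=cv2.findContours((l==i).astype(np.uint8),0,1)[0][0];R=cv2.minAreaRect(k);print(n,st[i],ce[i],R[1:])
            if n=="top": print(px2w(t,ce[i],.022), px2w(t,cv2.boxPoints(R),.02).round(4)[:,:2].tolist())
E
```

```text
cradle top [ 0.54619126  0.1476833  -0.20935454] [ 0.63  0.5   0.59 -0.11 -0.6  -0.3  -0.59 -0.11]
cradle scene [ 0.54820127  0.15155583 -0.21794924] [ 0.1   0.84 -0.55 -0.38  0.49 -0.51]
top [227  64  27  29 607] [239.4645799   77.70840198] ((28.0, 26.0), 90.0)
[[0.93490673 0.21413903 0.022     ]] [[0.9825, 0.2553], [0.9822, 0.1737], [0.8881, 0.171], [0.8884, 0.2515]]
top [592 142  20  30  70] [605.17142857 152.11428571] ((33.81797790527344, 12.693493843078613), 57.80426788330078)
[[ 0.69216855 -0.88439927  0.022     ]] [[0.7213, -0.8506], [0.7424, -0.8856], [0.6534, -0.9265], [0.6329, -0.8919]]
top [534 144  31 103 578] [544.68512111 195.69031142] ((103.88121032714844, 29.18132209777832), 83.82982635498047)
[[ 0.56042527 -0.69024691  0.022     ]] [[0.718, -0.6754], [0.7276, -0.7632], [0.4195, -0.7582], [0.4107, -0.6747]]
top [250 165  25  12 149] [261.82550336 169.77852349] ((25.1639347076416, 7.267171382904053), 12.528807640075684)
[[0.63985986 0.13742919 0.022     ]] [[0.6373, 0.1766], [0.659, 0.1726], [0.6421, 0.099], [0.6205, 0.1033]]
top [310 202  21  48 534] [319.98127341 225
[... 1776 characters left out ...]
2 141  35  11 132] [606.57575758 145.67424242] ((33.94165802001953, 9.860145568847656), 5.44033145904541)
scene [601 162  39  30 676] [621.09171598 174.68343195] ((38.46354675292969, 27.331640243530273), 4.969740867614746)
scene [306 186  26  29 325] [319.58153846 199.50769231] ((11.088336944580078, 31.07857894897461), 38.65980529785156)
scene [357 227  27  24 474] [369.48734177 238.26793249] ((28.376667022705078, 18.675243377685547), 14.03624439239502)
scene [ 368  277   35   58 1746] [384.88831615 305.26689576] ((33.69985580444336, 57.42512130737305), 4.085616588592529)
scene [   0  304   56   96 1540] [ 23.56688312 351.77207792] ((106.66338348388672, 28.392305374145508), 66.4676513671875)
```

```bash
cat >> h.py <<'E'
yaw=-0.213;C0=np.array([.547,.149])
Rc=np.array([[np.cos(yaw),-np.sin(yaw)],[np.sin(yaw),np.cos(yaw)]])
l2w=lambda p:C0+Rc@np.array(p)
w2l=lambda p:Rc.T@(np.array(p)[:2]-C0)
def state():
    from rig import arm
    o=arm.get_obs();R=o["eef_rot"];y=np.arctan2(R[1,2],R[0,2])
    print("t",round(o["time_s"],2),"pos",(o["eef_pos"]*1e3).round(1),"local",(w2l(o["eef_pos"])*1e3).round(1),"yawz-yaw",round(y-yaw,4),"F",o["force"].round(1),"F local",(Rc.T@o["force"][:2]).round(1),"w",round(o["width"],4),"tooly",R[:,1].round(4));return o
E
python3 - <<'E'
from h import *
t=pickle.load(open("top0.pkl","rb"))
h=cv2.cvtColor(t["frame"],cv2.COLOR_RGB2HSV);m=((h[...,0]<14)&(h[...,1]>150)&(h[...,2]>50)).astype(np.uint8)
m[:200]=0;m[252:]=0;m[:,:308]=0;m[:,335:]=0
v,u=np.nonzero(m);P=px2w(t,np.c_[u,v],.025)[:,:2];d=np.linalg.svd(P-P.mean(0))[2][0] if 0 else np.linalg.eigh(np.cov(P.T))[1][:,1]
print("dowel",P.mean(0),np.arctan2(d[1],d[0])%np.pi-np.pi,"local",w2l(P.mean(0)))
for n,uv in dict(block_nl=(293.5,187),block_nr=(314,187),jar=(354,177),brushhead=(404,232),brushtop=(418,200),brushleft=(391,263)).items(): print(n,px2w(t,uv,.0)[0][:2],w2l(px2w(t,uv,.0)[0])*1e3)
state()
T=l2w([-.030,-.266]);print("target",T)
from rig import arm
o=arm.get_obs();print("tool delta",o["eef_rot"].T@(np.r_[T,.231]-o["eef_pos"])*1e3)
E
```

```text
dowel [ 0.47458073 -0.03447814] -0.2134751606390668 local [-0.03199668 -0.19464067]
block_nl [0.5921661  0.04426176] [ 66.28633121 -92.82347863]
block_nr [ 0.59206716 -0.01720046] [  79.18231982 -152.91763348]
jar [ 0.62263429 -0.13763583] [ 134.51786501 -264.16961952]
brushhead [ 0.45694787 -0.28073829] [   2.8266344 -439.063087 ]
brushtop [ 0.55206117 -0.32648219] [ 105.46042504 -463.66693341]
brushleft [ 0.36750414 -0.23934386] [ -93.34626306 -417.51190631]
t 0.1 pos [ 143.8 -478.6  230.9] local [-261.5 -698.6] yawz-yaw -1.066 F [ 0.1 -1.2  0.5] F local [ 0.3 -1.1] w 0.0854 tooly [-3.e-04  1.e-03 -1.e+00]
target [ 0.46144741 -0.10464691]
tool delta [-4.11831388e+02  1.50699799e-01 -2.66700258e+02]
```

Call:
apply_moves(claw=[0,0,0,0,0,0,0,0], linear=[[0,0,0],[0,0,0],[0,0,0],[0,0,0],[0,0,0],[0,0,0],[0,0,0],[0,0,0]], rotation=[[0,-0.1333,0],[0,-0.1333,0],[0,-0.1333,0],[0,-0.1333,0],[0,-0.1333,0],[0,-0.1333,0],[0,-0.1333,0],[0,-0.1333,0]])

```text
time_s: 0.9
eef_pos: [0.1438, -0.4787, 0.231]
eef_rot: [[-0.206, -0.0, 0.979], [-0.979, 0.001, -0.206], [-0.001, -1.0, -0.0]]
force: [-0.6, 0.2, -0.0]
width: 0.0851
```

Call:
apply_moves(claw=[0,0,0,0,0,0,0,0,0,0], linear=[[-43,0,23],[-43,0,23],[-43,0,23],[-43,0,23],[-43,0,23],[-43,0,23],[-43,0,23],[-43,0,23],[-43,0,23],[-43,0,23]], rotation=[[0,0,0],[0,0,0],[0,0,0],[0,0,0],[0,0,0],[0,0,0],[0,0,0],[0,0,0],[0,0,0],[0,0,0]])

```text
time_s: 1.9
eef_pos: [0.4602, -0.1051, 0.2312]
eef_rot: [[-0.211, -0.0, 0.978], [-0.978, -0.0, -0.211], [0.0, -1.0, -0.0]]
force: [1.0, -2.4, -0.5]
width: 0.0853
```

```bash
python3 -c "
from h import *
state()"
```

```text
t 1.9 pos [ 460.2 -105.1  231.2] local [ -31.1 -266.7] yawz-yaw 0.0006 F [ 1.  -2.4 -0.5] F local [ 1.5 -2.1] w 0.0853 tooly [-1.e-04 -1.e-04 -1.e+00]
```

Next, lower to z = 30 mm and look at the fingertip geometry.

Call:
apply_moves(claw=[0,0,0,0,0,0,0], linear=[[0,40,0],[0,40,0],[0,40,0],[0,40,0],[0,26,0],[0,15,0],[0,0,0]], rotation=[[0,0,0],[0,0,0],[0,0,0],[0,0,0],[0,0,0],[0,0,0],[0,0,0]])

```text
time_s: 2.6
eef_pos: [0.4576, -0.1067, 0.0283]
eef_rot: [[-0.211, -0.004, 0.977], [-0.977, 0.001, -0.211], [-0.0, -1.0, -0.004]]
force: [0.5, 0.0, 0.3]
width: 0.0854
```

```bash
python3 -c "
from h import *
from rig import arm
state()
s=arm.snapshot('scene');crop(s,(230,120,390,230),5,'pics/s1.png')
print(w2px(s,np.array([np.r_[l2w([-.030+.05,-.267]),z] for z in (0,.015,.03)])), s['intrinsics'][0,0])
"
```

```text
t 2.6 pos [ 457.6 -106.7   28.3] local [ -33.3 -268.8] yawz-yaw 0.0004 F [0.5 0.  0.3] F local [0.4 0.1] w 0.0854 tooly [-4.e-03  9.e-04 -1.e+00]
[[289.04654945 210.53024384]
 [288.84277416 206.30290426]
 [288.63671589 202.02820407]] 514.687586605413
```

View pics/s1.png

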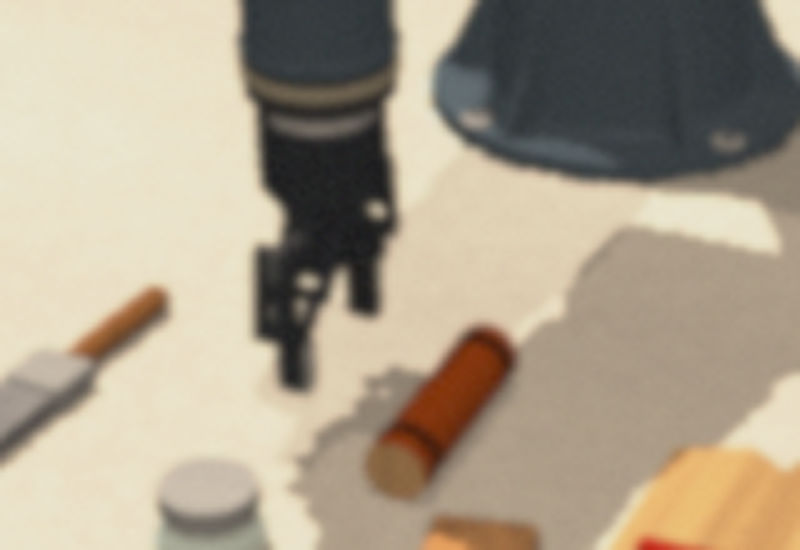

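The far fingertip is at about (289.4,197.6). That puts the open tips about 14 mm above the TCP, so the TCP can go to about z = -3 mm.

Call:
apply_moves(claw=[0,0,0,0,0,0], linear=[[0,10,0],[0,8,0],[0,6,0],[0,5,0],[0,3,0],[0,0,0]], rotation=[[0,0,0],[0,0,0],[0,0,0],[0,0,0],[0,0,0],[0,0,0]])

```text
time_s: 3.25
eef_pos: [0.4592, -0.107, -0.002]
eef_rot: [[-0.211, -0.0, 0.977], [-0.977, 0.0, -0.211], [0.0, -1.0, -0.0]]
force: [-0.4, 0.9, -0.2]
width: 0.0853
```

```bash
python3 -c "
from h import *
state()
"
```

```text
t 3.25 pos [ 459.2 -107.    -2. ] local [ -31.7 -268.8] yawz-yaw 0.0004 F [-0.4  0.9 -0.2] F local [-0.6  0.8] w 0.0853 tooly [-5.e-04  1.e-04 -1.e+00]
```

Call:
apply_moves(claw=[0,0,0,0,0,0,0,0,0,0], linear=[[-6,0,0],[-10,0,0],[-10,0,0],[-7,0,0],[-5,0,0],[-5,0,0],[-5,0,0],[-5,0,0],[-5,0,0],[-5,0,0]], rotation=[[0,0,0],[0,0,0],[0,0,0],[0,0,0],[0,0,0],[0,0,0],[0,0,0],[0,0,0],[0,0,0],[0,0,0]])

```text
time_s: 4.25
eef_pos: [0.4728, -0.0451, -0.0017]
eef_rot: [[-0.211, -0.0, 0.977], [-0.977, 0.0, -0.211], [-0.0, -1.0, -0.0]]
force: [0.2, -0.1, 1.6]
width: 0.0854
```

```bash
cat > look.py <<'E'
import sys
from h import *
from rig import arm
n=sys.argv[1];state()
s=arm.snapshot('scene');t=arm.snapshot('top')
a=cv2.resize(s["frame"][130:270,260:420],None,fx=4,fy=4,interpolation=2)
b=cv2.resize(t["frame"][150:260,220:350],None,fx=4,fy=4,interpolation=2)
cv2.imwrite(f'pics/{n}s.png',a[...,::-1]);cv2.imwrite(f'pics/{n}t.png',b[...,::-1])
pickle.dump((s,t),open(n+".pkl","wb"))
h=cv2.cvtColor(t["frame"],cv2.COLOR_RGB2HSV);m=((h[...,0]<14)&(h[...,1]>150)&(h[...,2]>50)).astype(np.uint8)
c,l,st,ce=cv2.connectedComponentsWithStats(m)
for i in range(1,c):
    if st[i,4]>30 and 225<ce[i,0]<345 and 160<ce[i,1]<260:
        P=px2w(t,np.argwhere(l==i)[:,::-1],.025)[:,:2];d=np.linalg.eigh(np.cov(P.T))[1][:,1];q=np.array([w2l(p) for p in P])*1e3
        print("red blob",st[i,4],w2l(P.mean(0))*1e3,"relyaw",(np.arctan2(d[1],d[0])-yaw+.5)%np.pi-.5,"x range",q[:,0].min().round(),q[:,0].max().round())
E
python3 look.py a
```

```text
t 4.25 pos [472.8 -45.1  -1.7] local [ -31.5 -205.4] yawz-yaw 0.0002 F [ 0.2 -0.1  1.6] F local [ 0.2 -0.1] w 0.0854 tooly [-0.  0. -1.]
red blob 163 [91.81778127  7.30957077] relyaw 1.5087641997750652 x range 80.0 103.0
```

View pics/as.png

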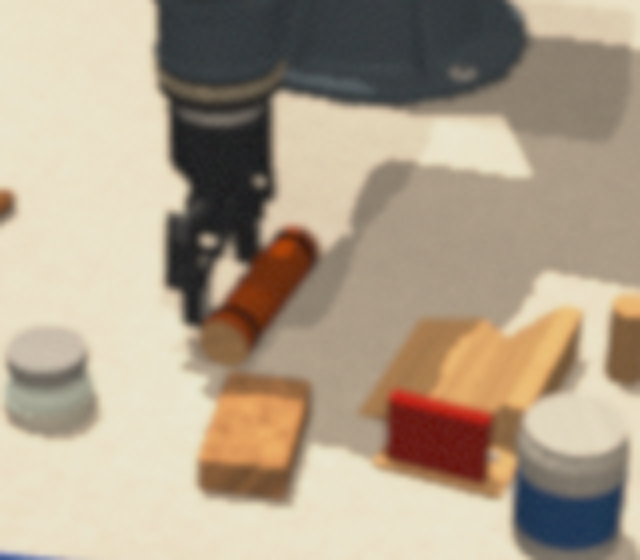

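View pics/at.png

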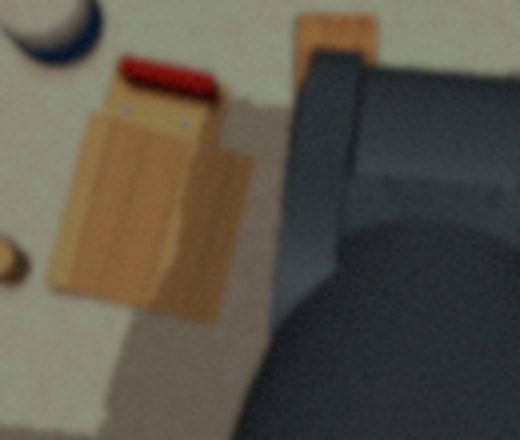

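In the scene view both fingertips touch the dowel, whose far end face is at about (226,340). In the top view the arm hides the dowel, so I'll track that end face in the scene view.

```bash
cat > face.py <<'E'
import sys
from h import *
n,u,v,z=sys.argv[1],*map(float,sys.argv[2:5])
s=pickle.load(open(n+".pkl","rb"))[0]
print(w2l(px2w(s,[260+(u+.5)/4-.5,130+(v+.5)/4-.5],z/1e3)[0])*1e3)
E
python3 face.py a 226 340 20
```

```text
[  33.95679121 -173.29460302]
```

Call:
apply_moves(claw=[0,0,0,0,0,0,0,0,0,0], linear=[[-7,0,0],[-8,0,0],[-8,0,0],[-8,0,0],[-8,0,0],[-8,0,0],[-8,0,0],[-8,0,0],[-8,0,0],[-4,0,0]], rotation=[[0,0,0],[0,0,0],[0,0,0],[0,0,0],[0,0,0],[0,0,0],[0,0,0],[0,0,0],[0,0,0],[0,0,0]])

```text
time_s: 5.35
eef_pos: [0.4887, 0.0286, -0.0017]
eef_rot: [[-0.211, 0.0, 0.978], [-0.978, 0.0, -0.211], [-0.0, -1.0, 0.0]]
force: [0.2, -1.0, -0.9]
width: 0.0854
```

```bash
python3 look.py b
```

```text
t 5.35 pos [488.7  28.6  -1.7] local [ -31.5 -130. ] yawz-yaw 0.0008 F [ 0.2 -1.  -0.9] F local [ 0.4 -1. ] w 0.0854 tooly [ 1.e-04  1.e-04 -1.e+00]
```

View pics/bs.png

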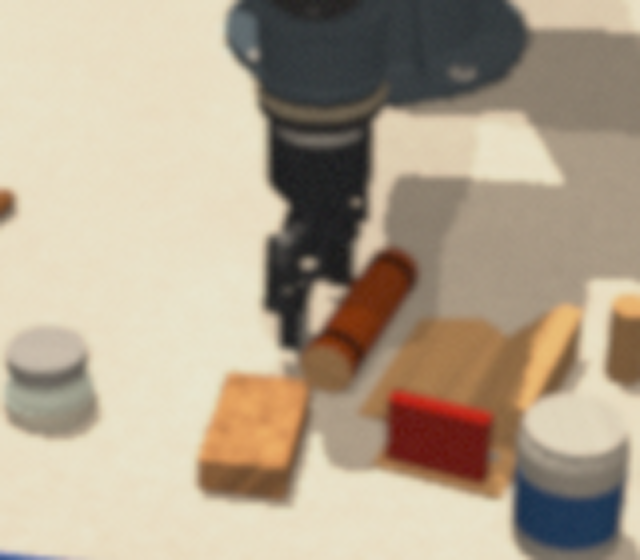

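```bash
python3 face.py b 327 367 20
```

```text
[ 36.27551832 -95.15938654]
```

Call:
apply_moves(claw=[0,0,0,0,0,0,0,0,0,0], linear=[[-5,0,0],[-5,0,0],[-5,0,0],[-5,0,0],[-5,-0.5,0],[-5,-1,0],[-5,-1.5,0],[-5,-1.5,0],[-5,-1.5,0],[-5,-1.5,0]], rotation=[[0,0,0],[0,0,0],[0,0,0],[0,0,0],[0,0,0],[0,0,0],[0,0,0],[0,0,0],[0,0,0],[0,0,0]])

```text
time_s: 6.45
eef_pos: [0.4992, 0.077, 0.006]
eef_rot: [[-0.211, 0.0, 0.977], [-0.977, -0.0, -0.211], [0.0, -1.0, 0.0]]
force: [-0.3, -3.2, 1.6]
width: 0.0853
```

```bash
python3 look.py c
```

```text
t 6.45 pos [499.2  77.    6. ] local [-31.5 -80.5] yawz-yaw 0.0003 F [-0.3 -3.2  1.6] F local [ 0.4 -3.2] w 0.0853 tooly [ 1.e-04 -2.e-04 -1.e+00]
```

View pics/cs.png

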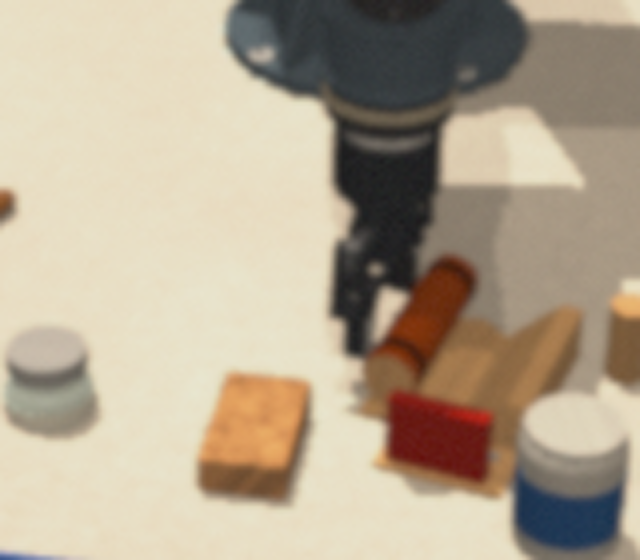

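Call:
apply_moves(claw=[0,0,0,0,0,0,0], linear=[[-5,-1,0],[-5,-1,0],[-5,-1,0],[-5,-1,0],[-5,-1,0],[-5,0,0],[-3,0,0]], rotation=[[0,0,0],[0,0,0],[0,0,0],[0,0,0],[0,0,0],[0,0,0],[0,0,0]])

```text
time_s: 7.25
eef_pos: [0.5061, 0.1098, 0.0107]
eef_rot: [[-0.211, 0.0, 0.978], [-0.978, 0.001, -0.211], [-0.001, -1.0, -0.0]]
force: [-0.3, 0.5, -0.5]
width: 0.0854
```

```bash
python3 look.py d
```

```text
t 7.25 pos [506.1 109.8  10.7] local [-31.7 -46.9] yawz-yaw 0.0009 F [-0.3  0.5 -0.5] F local [-0.4  0.4] w 0.0854 tooly [ 0.e+00  8.e-04 -1.e+00]
```

View pics/ds.png

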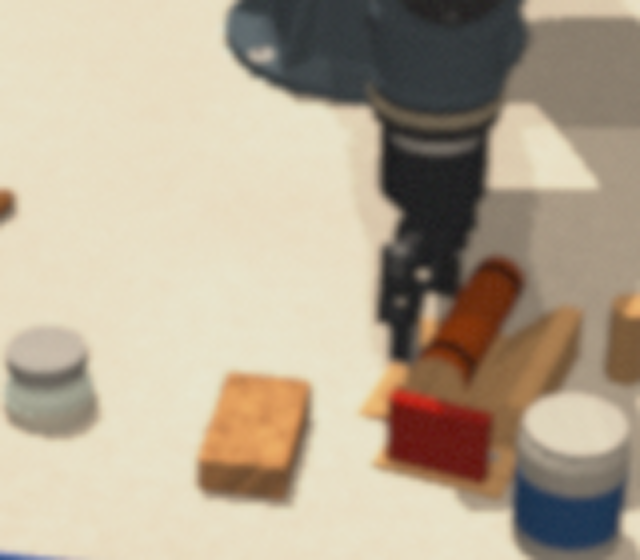

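```bash
python3 face.py d 440 378 33; python3 face.py d 440 378 27; python3 - <<'E'
from h import *
s=pickle.load(open("d.pkl","rb"))[0]
for y,z in((-16,33),(0,27)):
    print(y,(w2px(s,[np.r_[l2w([x,y/1e3]),z/1e3+dz] for x in(-.102,.038) for dz in (0,.02)])-[260,130])*4)
E
```

```text
[ 34.83914957 -13.11841466]
[ 26.89344376 -15.5721224 ]
-16 [[496.15033345 274.67364552]
 [497.89651485 251.63208213]
 [432.96471933 378.02960356]
 [434.33659874 354.04853241]]
0 [[516.53789662 286.25114402]
 [518.43876505 263.26813207]
 [454.82684634 390.62576274]
 [456.37671233 366.71472634]]
```

Interpolating gives dowel y of about -11 mm, just past the lip. I'll push a little further.

Call:
apply_moves(claw=[0,0,0,0,0,0,0], linear=[[-3,0,0],[-3,0,0],[-3,0,0],[-3,0,0],[0,0,0],[0,0,0],[0,0,0]], rotation=[[0,0,0],[0,0,0],[0,0,0],[0,0,0],[0,0,0],[0,0,0],[0,0,0]])

```text
time_s: 8.05
eef_pos: [0.5085, 0.1206, 0.0108]
eef_rot: [[-0.211, 0.0, 0.977], [-0.977, -0.0, -0.211], [0.0, -1.0, 0.0]]
force: [-0.1, -0.8, 0.5]
width: 0.0853
```

```bash
python3 look.py e
```

```text
t 8.05 pos [508.5 120.6  10.8] local [-31.6 -35.9] yawz-yaw 0.0004 F [-0.1 -0.8  0.5] F local [ 0.1 -0.8] w 0.0853 tooly [ 0. -0. -1.]
```

View pics/es.png

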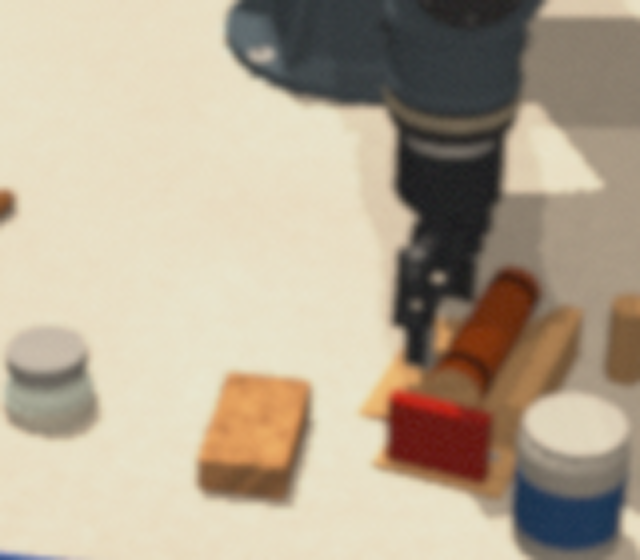

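The dowel's near top is at (519,268), which matches the prediction for a seated dowel. I'll back off, rise, close the fingers and move to the near-end side.

Call:
apply_moves(claw=[0,0,0,0.3,0.7,1,1,1,1,1], linear=[[6,0,0],[14,0,0],[5,-25,0],[0,-40,0],[0,-35,0],[0,0,-30],[-10,0,-40],[-20,0,-40],[-20,0,-14],[-11,0,0]], rotation=[[0,0,0],[0,0,0],[0,0,0],[0,0,0],[0,0,0],[0,0,0],[0,0,0],[0,0,0],[0,0,0],[0,0,0]])

```text
time_s: 9.15
eef_pos: [0.3934, 0.1824, 0.111]
eef_rot: [[-0.21, 0.0, 0.978], [-0.978, 0.0, -0.21], [-0.0, -1.0, -0.0]]
force: [0.2, 0.3, 0.4]
width: 0.0001
```

```bash
python3 look.py f
```

```text
t 9.15 pos [393.4 182.4 111. ] local [-157.2    0.2] yawz-yaw 0.0017 F [0.2 0.3 0.4] F local [0.1 0.3] w 0.0001 tooly [ 0.e+00  2.e-04 -1.e+00]
red blob 158 [91.86615961  7.15539782] relyaw 1.5179436488572025 x range 81.0 102.0
red blob 620 [-27.4021974   0.3608439] relyaw -0.005954831181363307 x range -99.0 44.0
```

View pics/fs.png

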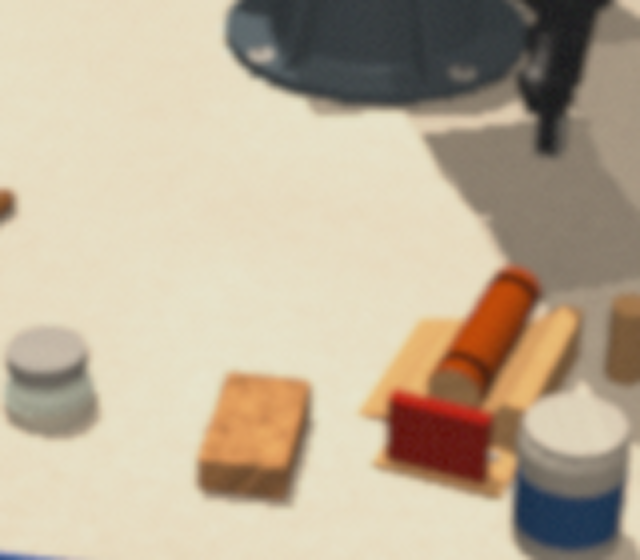

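View pics/ft.png

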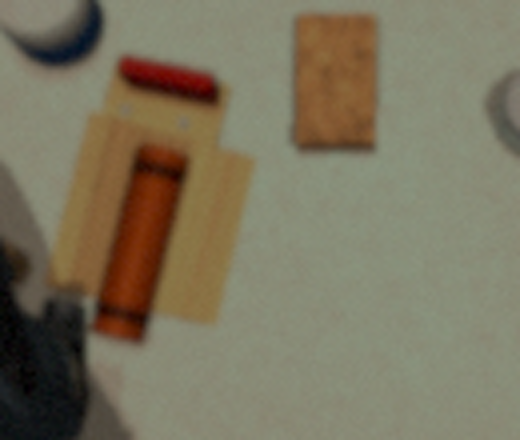

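The top view shows the dowel seated and parallel, from (120,335) to (165,150) in the crop: y about 0, centre x about -28, near end about -99 mm. Now lower and push the near end.

Call:
apply_moves(claw=[1,1,1,1,1,1], linear=[[0,20,0],[0,30,0],[0,25,0],[0,14,0],[0,5,0],[0,0,0]], rotation=[[0,-0.0,0],[0,0,0],[0,0,0],[0,0,0],[0,0,0],[0,0,0]])

```text
time_s: 9.85
eef_pos: [0.3951, 0.1811, 0.0165]
eef_rot: [[-0.212, -0.001, 0.977], [-0.977, -0.001, -0.212], [0.001, -1.0, -0.001]]
force: [0.3, 0.7, -0.1]
width: 0.0001
```

Call:
apply_moves(claw=[1,1,1,1,1,1,1,1,1,1], linear=[[0,0,5],[0,0,8],[0,0,8],[0,0,7],[0,0,4],[0,0,4],[0,0,4],[0,0,4],[0,0,4],[0,0,4]], rotation=[[0,0,0],[0,0,0],[0,0,0],[0,0,0],[0,0,0],[0,0,0],[0,0,0],[0,0,0],[0,0,0],[0,0,0]])

```text
time_s: 10.85
eef_pos: [0.4459, 0.171, 0.0168]
eef_rot: [[-0.211, -0.0, 0.978], [-0.978, 0.0, -0.211], [0.0, -1.0, -0.0]]
force: [-1.5, -0.2, 0.7]
width: -0.0
```

```bash
python3 look.py g
```

```text
t 10.85 pos [445.9 171.   16.8] local [-103.5    0.2] yawz-yaw 0.0005 F [-1.5 -0.2  0.7] F local [-1.5 -0.5] w -0.0 tooly [-2.e-04  0.e+00 -1.e+00]
red blob 163 [91.87942888  7.28596762] relyaw 1.5331335514789837 x range 81.0 103.0
red blob 470 [-1.71921377 -1.37989705] relyaw 0.07845074547594377 x range -70.0 54.0
```

View pics/gs.png

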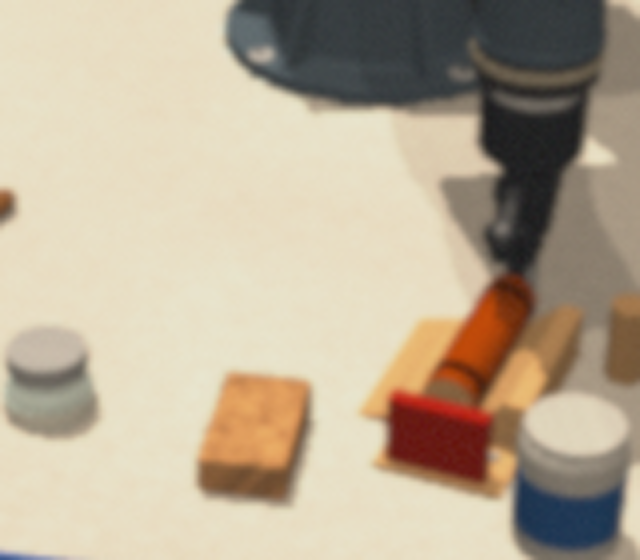

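View pics/gt.png

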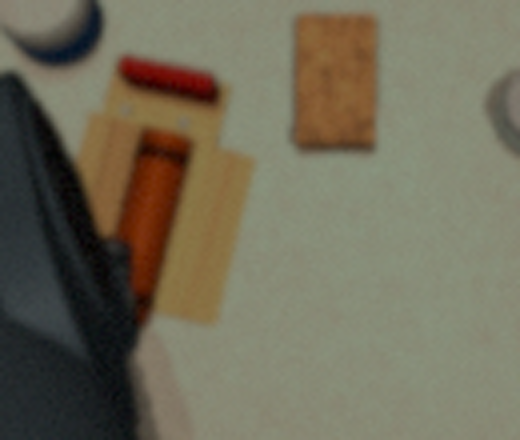

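The dowel is sliding straight: it has moved 10 mm, at about 1.5 N. About 34 mm remain.

Call:
apply_moves(claw=[1,1,1,1,1,1,1,1], linear=[[0,0,4],[0,0,4],[0,0,4],[0,0,4],[0,0,4],[0,0,3],[0,0,3],[0,0,1]], rotation=[[0,0,0],[0,0,0],[0,0,0],[0,0,0],[0,0,0],[0,0,0],[0,0,0],[0,0,0]])

```text
time_s: 11.75
eef_pos: [0.4724, 0.1653, 0.0168]
eef_rot: [[-0.211, 0.0, 0.977], [-0.977, -0.0, -0.211], [-0.0, -1.0, 0.0]]
force: [-0.7, -0.5, 1.1]
width: -0.0
```

Call:
apply_moves(claw=[1,1,1], linear=[[0,0,1],[0,0,1],[0,0,1]], rotation=[[0,0,0],[0,0,0],[0,0,0]])

```text
time_s: 12.05
eef_pos: [0.4751, 0.1647, 0.0168]
eef_rot: [[-0.211, -0.0, 0.977], [-0.977, -0.0, -0.211], [0.0, -1.0, -0.0]]
force: [-1.0, 0.9, 0.2]
width: -0.0002
```

```bash
python3 look.py i
```

```text
t 12.05 pos [475.1 164.7  16.8] local [-73.6   0.2] yawz-yaw 0.0004 F [-1.   0.9  0.2] F local [-1.2  0.6] w -0.0002 tooly [-0. -0. -1.]
red blob 616 [45.52315185  0.54225641] relyaw 0.12647655304569705 x range -36.0 103.0
```

View pics/it.png

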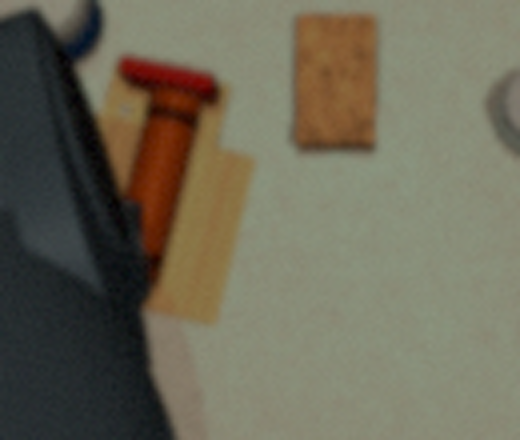

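The dowel's far end is now close to the stop. I'll go in 1 mm steps and watch the force.

Call:
apply_moves(claw=[1,1,1], linear=[[0,0,1],[0,0,1],[0,0,0]], rotation=[[0,0,0],[0,0,0],[0,0,0]])

```text
time_s: 12.45
eef_pos: [0.4772, 0.1643, 0.0168]
eef_rot: [[-0.211, 0.0, 0.977], [-0.977, 0.0, -0.211], [-0.0, -1.0, 0.0]]
force: [-1.5, 0.3, 0.8]
width: -0.0002
```

Call:
apply_moves(claw=[1,1], linear=[[0,0,1],[0,0,0]], rotation=[[0,0,0],[0,0,0]])

```text
time_s: 12.65
eef_pos: [0.4781, 0.1641, 0.0168]
eef_rot: [[-0.211, 0.0, 0.977], [-0.977, 0.0, -0.211], [-0.0, -1.0, 0.0]]
force: [-1.0, -0.4, 0.1]
width: 0.0
```

Call:
apply_moves(claw=[1,1], linear=[[0,0,1],[0,0,0]], rotation=[[0,0,0],[0,0,0]])

```text
time_s: 12.85
eef_pos: [0.4786, 0.1639, 0.0167]
eef_rot: [[-0.211, -0.001, 0.978], [-0.978, 0.0, -0.211], [-0.0, -1.0, -0.001]]
force: [-5.2, 0.6, 2.4]
width: -0.0001
```

Call:
apply_moves(claw=[1,1], linear=[[0,0,0.7],[0,0,0]], rotation=[[0,0,0],[0,0,0]])

```text
time_s: 13.05
eef_pos: [0.4786, 0.1639, 0.0167]
eef_rot: [[-0.211, -0.002, 0.978], [-0.978, 0.0, -0.211], [-0.0, -1.0, -0.002]]
force: [-8.8, 2.1, 6.4]
width: 0.0001
```

The TCP has stopped and the force is rising, so the dowel is against the stop. Now withdraw straight back, then up and away.

Call:
apply_moves(claw=[1,1,1,1,1,1,1,1,1,1], linear=[[0,0,-2],[0,0,-5],[0,0,-10],[0,0,-20],[0,0,-20],[0,-30,-10],[0,-50,0],[0,-50,0],[30,-20,-10],[40,0,-10]], rotation=[[0,0,0],[0,0,0],[0,0,0],[0,0,0],[0,0,0],[0,0,0],[0,0,0],[0,0,0],[0,0,0],[0,0,0]])

```text
time_s: 14.05
eef_pos: [0.3809, 0.1144, 0.1696]
eef_rot: [[-0.209, 0.005, 0.978], [-0.978, 0.002, -0.209], [-0.003, -1.0, 0.005]]
force: [1.3, -1.2, 0.1]
width: 0.0003
```

Call:
apply_moves(claw=[1,1,1,1,1,1,1], linear=[[45,0,0],[45,0,0],[45,0,0],[45,0,0],[45,0,0],[0,0,0],[0,0,0]], rotation=[[0,0,0],[0,0,0],[0,0,0],[0,0,0],[0,0,0],[0,0,0],[0,0,0]])

```text
time_s: 14.75
eef_pos: [0.3318, -0.1069, 0.1667]
eef_rot: [[-0.214, 0.0, 0.977], [-0.977, 0.0, -0.214], [-0.0, -1.0, 0.0]]
force: [-1.0, 0.9, -0.3]
width: -0.0
```

```bash
python3 look.py k; python3 - <<'E'
from h import *
s,t=pickle.load(open("k.pkl","rb"))
for n,a in(("top",t),("scene",s)):
    b=pickle.load(open(n+"0.pkl","rb"));print(n)
    cv2.imwrite(f"pics/k_{n}.png",a["frame"][...,::-1])
    d=cv2.absdiff(a["frame"],b["frame"]).max(2);cv2.imwrite(f"pics/kd_{n}.png",cv2.convertScaleAbs(d,alpha=2))
crop(t,(220,150,350,260),6,"pics/kt6.png")
E
```

```text
t 14.75 pos [ 331.8 -106.9  166.7] local [-156.3 -295.6] yawz-yaw -0.003 F [-1.   0.9 -0.3] F local [-1.1  0.7] w -0.0 tooly [ 2.e-04  0.e+00 -1.e+00]
red blob 746 [29.7254398   1.58287078] relyaw 0.04895543590145568 x range -56.0 103.0
top
scene
```

View pics/kt6.png

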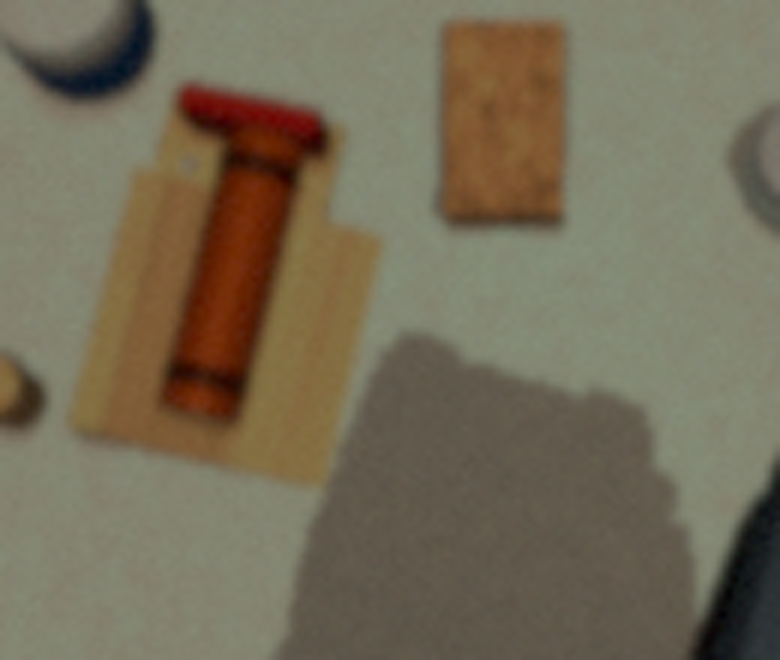

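View pics/ks.png

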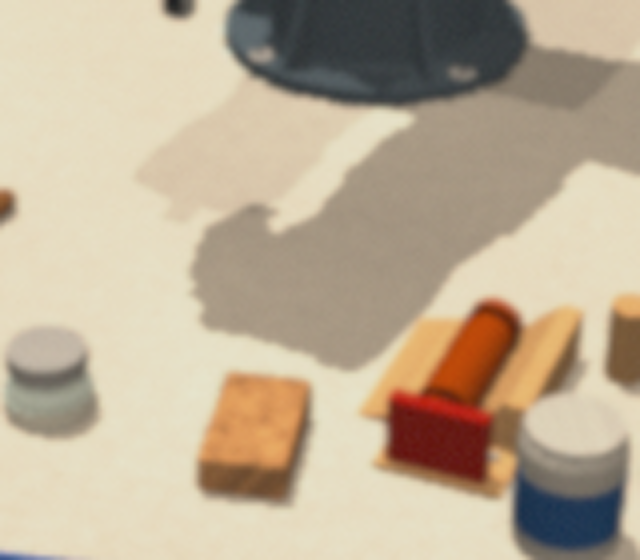

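View pics/kd_scene.png

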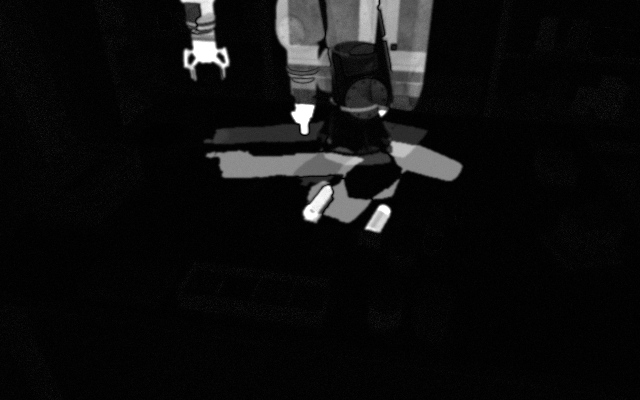

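The dowel lies in the groove, in the top crop from its near end at (200,415) up to the red stop at (262,130). The near end measures -56 mm and should be at -55. In the difference picture the only changes are the dowel, the arm and shadows. I'll hand it in.

```bash
python3 -c "
from rig import arm
print(arm.close_job())"
```

```text
the job is handed in; nothing more can be done
None
```

The dowel is in the groove with its far end against the red stop, the hand is clear of everything, and the job is handed in at about 15 s of the 54 s allowed.

I rolled it along the bench, up the ramp and over the lip with the two open fingertips. I then slid it along the groove by pushing its near end with the fingers shut, until it stopped and the force rose from about 1.5 N to about 9 N.

**Last checks:**
- **Position:** the near end measured -56 mm in the cradle's frame, and it should be -55 mm. The dowel stayed seated after I withdrew.
- **Other objects:** comparing the scene view before and after shows only the dowel, the arm and shadows changed.
- **Disagreements:** the two cameras placed the cradle about 4 mm apart sideways, which caused no trouble. In the last top-view measurement, the dowel and the stop merged into one red blob. I therefore discarded its centre and yaw, used only the blob's near end, and judged the dowel's alignment by eye in the picture.

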